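Hang the wet slide rack on the drain arm

ROBOT

A 7-joint arm with a two-finger parallel gripper is mounted at the origin on a cart in front of the work surface, level with it; the furniture and walls round the work are solid. World frame = base frame: x ahead of the robot, y to its left, z up, the work surface at z = 0. Lengths are in m, angles in rad, forces in N, time in s.
With the tool pointing down it reaches from about 0.35 to 0.9 m from the base axis. Payload 8.1 kg.
Tool frame: the origin (TCP) lies on the centre line of the jaws, within the pads' length; the fingertips stand 17 mm ahead of it and the grasp point (between the pads) lies 2 mm behind it; z points along the fingers, y is the direction in which the jaws open and shut (so a half turn about z gives the same grasp; the last joint's range is limited). The gripper opens to 92 mm and grips with 3 to 60 N. Pads are 19 mm wide; open, the fingers measure 130 mm over their backs; the gripper's body (75 mm by 190 mm) begins 47 mm behind the grasp point.
Start: joints at [-1.287, 0.434, 0.025, 1.573, -0.012, 1.134, -0.075], TCP at [0.236, 0.579, 0.244] pointing down, gripper open.
Joint ranges: [-2.62, 2.62], [-0.44, 2.09], [-1.27, 1.32], [0.08, 2.57], [-1.32, 4.46], [0.12, 2], [-2.74, 2.74]. Speed limits (rad/s): [2.22, 2.22, 3.01, 3.01, 3.14, 3.14, 3.14].

INTERFACE

Orientations are given as a rotation vector (axis times angle).
In Python, from cell import arm, imaging, job gives the robot as it stands.
- The arm moves only by the tool jog_arm, never from a script. Its argument "moves" is a list of rows, each an object with "fingers": the closure, from -1 (fully open) to 1 (shut); "xyz": the shift along the tool's x, y, z in cm, a list of three; "angular": the turn, a rotation vector about the tool's x, y, z in rad, a list of three. In form: [{"fingers": fingers, "xyz": [dx, dy, dz], "angular": [ax, ay, az]}, ...]. A call has 1 to 12 rows; each row is the pose to reach, as a shift and turn from the pose commanded when the call began, along the tool's axes at that moment; what a row does not reach only later rows make up. A row lasts 1/8 s, in which the tool goes at most 62.5 mm and 10.7 degrees, less where a joint would pass 70% of its speed; a pose out of reach is approached as far as the arm can. A call with a gripper value outside its range is refused whole. The fingers move at their own pace and stop on an object; "grip_force" is the grip in N (left out, the last holds). Time passes only in rows, so rows that repeat a pose let the fingers close. It gives the time, the measured TCP pose, the force and the opening at its end, in the units of the state.
- arm.observe(): the state, without advancing time (a new reading comes with each control period).
- imaging.get_image(name): name is "side" or "top" or "wrist"; returns the picture (480x640x3 uint8, red, green, blue); there is no depth.
- imaging.camera_params(name): a dict with "fx", "fy", "cx", "cy" (pixels), "rvec" (rotation vector, rad) and "tvec" (3), from world to camera coordinates, as OpenCV has them; the wrist camera has in their place "hand_eye" (4x4, takes a point from camera to tool coordinates, whose origin is the TCP and whose axes are the flange's). Camera axes: x right, y down, z forward; pixel columns grow to the right and rows downward; lengths in m; the calibration is good to about 2 mm. A picture is of the moment at which its call begins: read the wrist's pose just before it. camera_params takes no time and is no camera call.
- job.sign_off(): hands the job in, once; it reports no verdict.
The state is a dict: "clock": time; "joints": joint angles; "dq": joint speeds; "joint_efforts": joint torques, N m; "position": TCP position; "ee_rot": TCP orientation; "force": force on the tool from outside, world axes, zero at the start; "ft_torque": the same for the moment, N m; "width": opening from 0.0 (shut) to 1.0 (fully open).
Only numpy, scipy, OpenCV 4.12 (cv2) and the standard library are available. Lean on these libraries where they do the work, as an engineer would, in place of code of your own. Each camera call takes 0.05 s, during which the arm holds its last target. There are 200 camera calls.

TASK

The slide rack is finished in its staining dish and has to drain. First swing the drain arm round so that its hook stands over the middle of the round drip tray; then lift the rack out of the dish by the grip on its handle, keep it level, and hang it gently by its wire handle in the bend of the hook, so that the whole rack hangs still over the tray. Leave the other things on the bench where they are.

Things in the scene. Friction and masses are not known exactly. Their poses are not given: they have to be found in the camera images.
- slide_rack: Low steel rack with a row of glass slides, 82 (x) by 88 (y) by 30 mm high, 0.28 kg. Origin: centre of underside, z up. A fixed bail of 5 mm wire spans it in its y-z plane: legs at y = +-47.5, arch middle 114 mm up, the window under it (90 wide, 80 high) open along x. A black finger grip, 12 (x) by 22 (y), stands on the arch, 115 to 147 mm up. Starts in the dish, its x along the dish's x.
- bail_top (a point): Wire centre at the middle of the bail's arch (114 mm above the rack's origin): the spot that belongs on the hook. Axes as the rack's. The wire runs along y here; the bail is closed below by the rack, so the hook has to come into its window tip first, along the rack's x.
- rack_grip (a point): Point in the black finger grip on top of the bail, 139 mm above the rack's origin, 8 mm below the grip's top and 25 mm above the wire's centre. The sides across y are 22 mm apart, those across x 12 mm. Axes as the rack's.
- stain_dish: Grey rectangular staining dish, open above, fixed: 104 (x) by 112 (y) mm outside, walls and floor 4 mm thick, rim 50 mm high with a 5 mm lip and a small lug on each x side. Origin: centre of the underside.
- drain_stand: Drain stand, fixed: round dark foot 112 mm across with an upright steel column, 14 mm thick. Origin: centre of the foot's underside, on the column's axis, about which the arm swivels, between pointing 0.45 rad clockwise (from above) of the stand's +y and 2.3 rad counter-clockwise of it. Its top, a cap on the arm's collar, is 215 mm above the worktop.
- drain_arm: The swivel arm: a level steel bar 7 mm thick, centreline 195 mm above the worktop, ending in an upturned hook. Origin: on the column's axis at that height, about which it turns stiffly (0.25 N m) and stays where left. y points out along the bar, z up. Straight from y = 21 to 147 mm, it dips to the hook's seat at y = 170 and turns up to a tip at y = 190, whose top is 10 mm above the centreline.
- hook_seat (a point): Top of the bar at the bottom of the hook's bend (y = 170 mm along the arm, 186 mm above the worktop), where a hanging wire comes to rest (its centre 2.5 mm higher). Axes as drain_arm.
- drip_tray: Round shallow steel tray, open above, fixed near the stand: 170 across at the rim, 22 mm high, floor 3 mm thick. Origin: centre of the underside. It lies about as far from the column's axis as the hook's seat does (within 6 mm).
- beaker: Bystander, to be left alone (sizes in mm): empty glass beaker, 55 across, 70 tall. Origin: centre of its underside.
- timer: Bystander, to be left alone (sizes in mm): flat white timer with three keys, 60x64x20. Origin: centre of its underside.
- buffer_bottle: Bystander, to be left alone (sizes in mm): white reagent bottle with blue cap, 70 across, 140 tall. Origin: centre of its underside.
- small_bottle: Bystander, to be left alone (sizes in mm): white reagent bottle with blue cap, 58 across, 110 tall. Origin: centre of its underside.
- petri_low: Bystander, to be left alone (sizes in mm): covered petri dish, 59 across, 15 tall, the lower of a stack of two. Origin: centre of its underside.
- freezer_box: Bystander, to be left alone (sizes in mm): low square card box with lid, 75x75x43. Origin: centre of its underside.
- forceps: Bystander, to be left alone (sizes in mm): slim steel forceps lying flat, 132 long, 10 high. Origin: centre of its underside.

How it is judged:
By the outcome, as a careful person would: the job done as asked, in the order asked, and still so for the second after the job is handed in, with the robot touching nothing.
It also fails if it takes over 61 s, if anything falls off the work surface, if the arm or the gripper's body presses on something with over 40 N, if the wrist force passes 120 N, or if a joint passes its speed limit or range.

## Working session

There is one attempt and no reset: what is moved stays moved. The work goes in short steps, Python scripts to look and compute and a tool call to move; the robot and the scene stay as the last step left them, time stands still between calls to the robot, and variables do not carry over. Pictures are saved under pics/ and viewed, about 8 in all and at most 12, crops included, and the job is handed in when it is done.

Besides the shell and the picture viewer there is one more tool, called after "Emit:" in YAML: its name, and indented under it one key for each argument. jog_arm: Moves the arm, as the interface text tells. Its arguments: {"type":"object","properties":{"moves":{"type":"array"},"grip_force":{"type":"number"}},"required":["moves"]}

```bash
mkdir -p pics
cat > h.py <<'E'
import numpy as np, cv2
from scipy.spatial.transform import Rotation as R
from cell import arm, imaging, job
def cam(n):
    p=imaging.camera_params(n)
    K=np.array([[p['fx'],0,p['cx']],[0,p['fy'],p['cy']],[0,0,1]])
    if 'rvec' in p:
        Rc=R.from_rotvec(p['rvec']).as_matrix(); return K,Rc.T,-Rc.T@np.array(p['tvec'])
    s=arm.observe(); T=np.eye(4); T[:3,:3]=R.from_rotvec(s['ee_rot']).as_matrix(); T[:3,3]=s['position']
    M=T@np.array(p['hand_eye']); return K,M[:3,:3],M[:3,3]
def ray(c,u,v):
    K,A,o=c; d=A@np.linalg.inv(K)@np.array([u,v,1.]); return o,d/np.linalg.norm(d)
def onz(c,u,v,z):
    o,d=ray(c,u,v); return o+d*(z-o[2])/d[2]
def proj(c,P):
    K,A,o=c; q=K@(A.T@(np.array(P)-o)); return q[:2]/q[2]
def tri(r1,r2):
    (o1,d1),(o2,d2)=r1,r2
    t=np.linalg.lstsq(np.c_[d1,-d2],o2-o1,rcond=None)[0]; a=o1+t[0]*d1;b=o2+t[1]*d2
    return (a+b)/2,np.linalg.norm(a-b)
def snap(n,f):
    c=cam(n); im=imaging.get_image(n); cv2.imwrite('pics/'+f,im[:,:,::-1]); return c,im
def st():
    s=arm.observe(); print({k:np.round(s[k],4).tolist() for k in ('clock','joints','position','ee_rot','force','width')})
E
python3 - <<'E'
from h import *
st()
for n in('top','side'):
    c,_=snap(n,n+'1.png'); print(n,c[2],c[1][:,2])
    
p=imaging.camera_params('wrist');print(np.round(p['hand_eye'],3))
print(R.from_rotvec(arm.observe()['ee_rot']).as_matrix().round(3))
E
```

```text
{'clock': 0.0, 'joints': [-1.2866, 0.4352, 0.0249, 1.5741, -0.0116, 1.134, -0.0751], 'position': [0.2356, 0.5783, 0.2429], 'ee_rot': [-0.6038, -3.0828, 0.0025], 'force': [0.8627, 0.4562, -0.0546], 'width': 1.0013}
top [-0.19275377 -0.29283359  1.53321675] [ 0.45648799  0.21614578 -0.86307573]
side [0.52295271 1.11524079 0.66767804] [ 0.01537734 -0.89367603 -0.4484492 ]
[[ 0.001 -0.952 -0.305  0.082]
 [ 1.     0.     0.001  0.001]
 [-0.    -0.305  0.952 -0.141]
 [ 0.     0.     0.     1.   ]]
[[-0.926  0.377 -0.   ]
 [ 0.377  0.926 -0.001]
 [-0.    -0.001 -1.   ]]
```

View pics/top1.png

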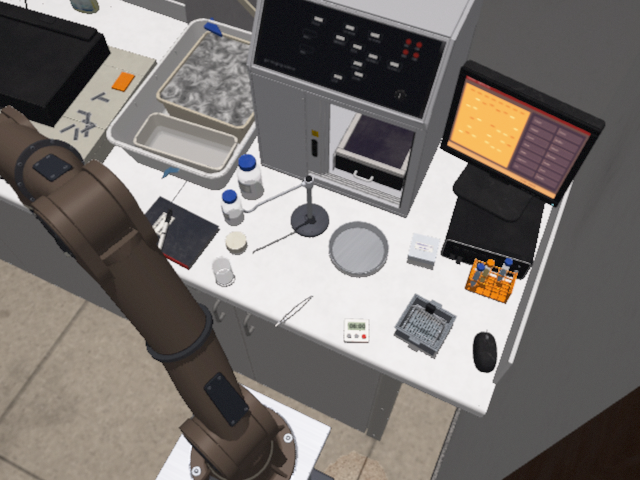

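View pics/side1.png

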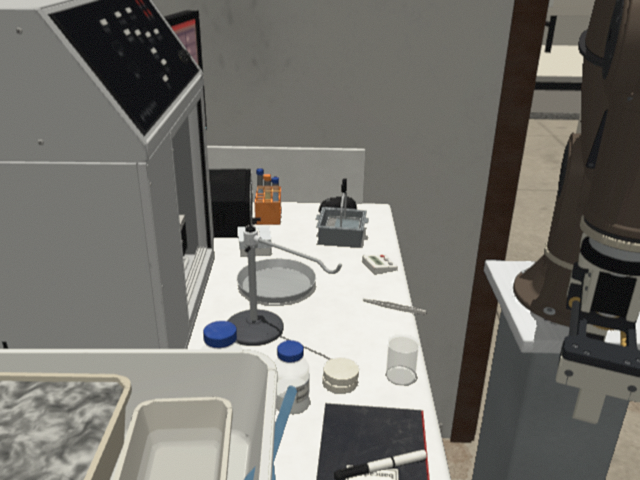

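The top view shows the column top at about (309,180), the hook end near (245,210), the foot at (310,220), the tray at (358,249), and the dish with rack at (425,325). In the side view the hook is at (337,268), the column top at (252,230), and the grip at (344,187). Next I'll enlarge both views to measure.

Run:
```python
from h import *
t=cv2.imread('pics/top1.png'); s=cv2.imread('pics/side1.png')
a=cv2.resize(t[165:365,235:475],(800,667),interpolation=cv2.INTER_CUBIC)[:600]
cv2.imwrite('pics/c1.png',a)   # scale 3.333, off (235,165)
b=cv2.resize(s[170:350,200:400],(800,720),interpolation=cv2.INTER_CUBIC)[:600]
cv2.imwrite('pics/c2.png',b)   # scale 4, off (200,170)
```

```text
(no output)
```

View pics/c1.png

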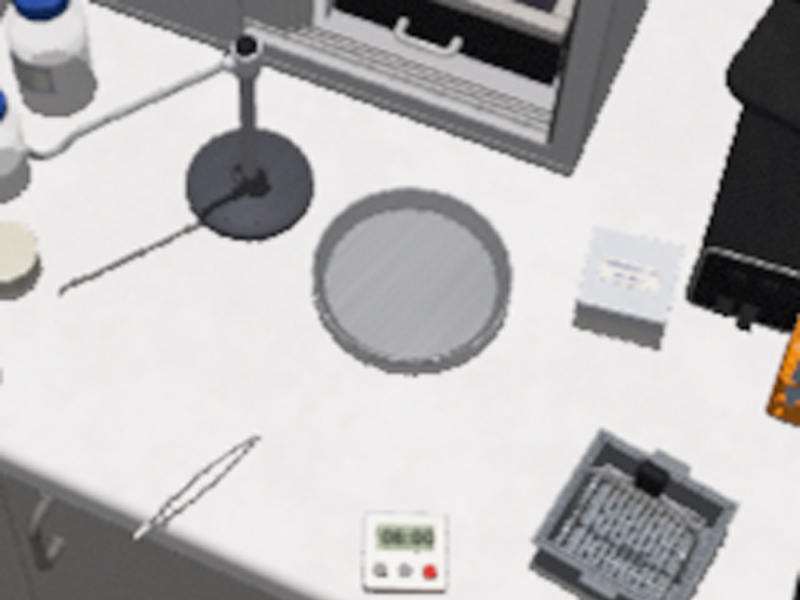

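View pics/c2.png

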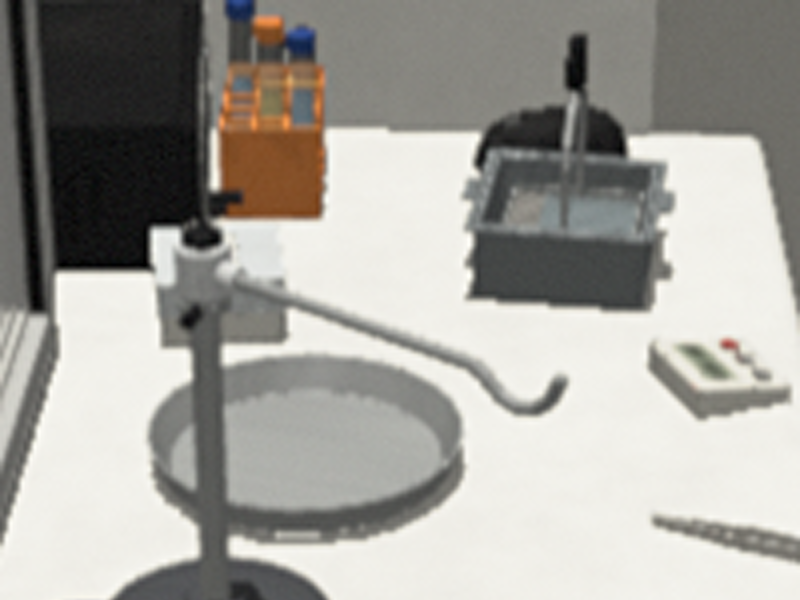

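Run:
```python
from h import *
T,S=cam('top'),cam('side')
t=lambda x,y:(x*.3+235-.35,y*.3+165-.35); s=lambda x,y:(x/4+200-.4,y/4+170-.4)
cap=onz(T,*t(247,44),.215); foot=onz(T,*t(250,183),.008); capS=onz(S,*s(203,235),.215)
im=cv2.imread('pics/top1.png')
tray=onz(T,*t(413,280),.012); ts=onz(S,*s(306,446),.016)
hk=tri(ray(T,*t(40,155)),ray(S,*s(530,406)))
gr=tri(ray(T,*t(654,470)),ray(S,*s(577,55)))
print('cap',cap,capS,'foot',foot,'tray',tray,ts);print('hook',hk,onz(T,*t(40,155),.186),onz(S,*s(530,406),.186));print('grip',gr)
for u in [(490,150),(665,165),(655,238),(472,232)]: print('dish',onz(S,*s(*u),.05))
for u in [(603,432),(737,505)]: print('dishT',onz(T,*t(*u),.05))
for n,u in dict(timer=(405,550),box=(630,262),fc1=(258,438),fc2=(137,536)).items(): print(n,onz(T,*t(*u),.02))
# limits
```

```text
cap [0.65093597 0.14202572 0.215     ] [0.65073494 0.15413055 0.215     ] foot [0.6520909 0.1434163 0.008    ] tray [ 0.62244997 -0.02308592  0.012     ] [ 0.62257833 -0.00959073  0.016     ]
hook (array([0.50812032, 0.24940112, 0.18604215]), np.float64(0.002290183483547752)) [0.50688883 0.24950053 0.186     ] [0.50913605 0.2482926  0.186     ]
grip (array([ 0.4805539 , -0.26792375,  0.14092911]), np.float64(0.00520624157529555))
dish [ 0.52959156 -0.33113525  0.05      ]
dish [ 0.41913964 -0.31208349  0.05      ]
dish [ 0.43072502 -0.20346819  0.05      ]
dish [ 0.53888104 -0.20718871  0.05      ]
dishT [ 0.5409117  -0.21934679  0.05      ]
dishT [ 0.52739499 -0.33472795  0.05      ]
timer [ 0.39551677 -0.11534687  0.02      ]
box [ 0.71219222 -0.18188111  0.02      ]
fc1 [0.4323843  0.02922011 0.02      ]
fc2 [0.3165194  0.07780298 0.02      ]
```

Run:
```python
from h import *
T,S=cam('top'),cam('side')
for p in [(262,165),(260,170),(406,214),(330,190),(205,183)]: print(p,onz(T,*p,0))
# ellipses of tray rim / dish via segmentation (top)
im=cv2.imread('pics/top1.png'); g=cv2.cvtColor(im,cv2.COLOR_BGR2GRAY)
m=(g<205).astype(np.uint8); m[:215]=0; m[:,:325]=0; m[:,392:]=0; m[280:]=0
cs,_=cv2.findContours(m,0,1); k=max(cs,key=cv2.contourArea); e=cv2.fitEllipse(k); print(e,onz(T,*e[0],.011),onz(T,*e[0],.022))
```

```text
(262, 165) [0.77045545 0.36297452 0.        ]
(260, 170) [0.75117962 0.35954486 0.        ]
(406, 214) [ 0.79416509 -0.09927182  0.        ]
(330, 190) [0.77583247 0.13632112 0.        ]
(205, 183) [0.63776538 0.48566214 0.        ]
((358.0826416015625, 248.86856079101562), (55.859466552734375, 60.57329177856445), 98.48612976074219) [ 0.62178239 -0.0220096   0.011     ] [ 0.61589631 -0.02396665  0.022     ]
```

Emit:
jog_arm:
  moves:
    - {"fingers": -0.3, "xyz": [-3.6, -1.8, -3], "angular": [0, 0, 0.17]}
    - {"fingers": 0, "xyz": [-7.2, -3.6, -3], "angular": [0, 0, 0.34]}
    - {"fingers": 0.35, "xyz": [-10.8, -5.4, -3], "angular": [0, 0, 0.51]}
    - {"fingers": 0.35, "xyz": [-14.4, -7.2, -3], "angular": [0, 0, 0.68]}
    - {"fingers": 0.35, "xyz": [-18, -9, -3], "angular": [0, 0, 0.85]}
    - {"fingers": 0.35, "xyz": [-21.6, -10.8, -3], "angular": [0, 0, 1.02]}
    - {"fingers": 0.35, "xyz": [-25.2, -12.6, -3], "angular": [0, 0, 1.19]}
    - {"fingers": 0.35, "xyz": [-28.8, -14.4, -3], "angular": [0, 0, 1.36]}
    - {"fingers": 0.35, "xyz": [-32.4, -16.2, -3], "angular": [0, 0, 1.53]}
    - {"fingers": 0.35, "xyz": [-36, -18, -3], "angular": [0, 0, 1.7]}
    - {"fingers": 0.35, "xyz": [-39.6, -19.8, -3], "angular": [0, 0, 1.87]}
    - {"fingers": 0.35, "xyz": [-43.2, -21.6, -3], "angular": [0, 0, 2.04]}

```text
clock: 1.6
position: [0.5549, 0.2148, 0.2735]
ee_rot: [-2.946, -1.091, 0.001]
force: [-0.7, 0.7, -0.5]
width: 0.326
```

Emit:
jog_arm:
  moves:
    - {"fingers": 0.35, "xyz": [0, 0, 0], "angular": [0, 0, 0.18]}
    - {"fingers": 0.35, "xyz": [0, 0, 0], "angular": [0, 0, 0.36]}
    - {"fingers": 0.35, "xyz": [0, 0, 0], "angular": [0, 0, 0.54]}
    - {"fingers": 0.35, "xyz": [0, 0, 0], "angular": [0, 0, 0.72]}
    - {"fingers": 0.35, "xyz": [0, 0, 0], "angular": [0, 0, 0.88]}
    - {"fingers": 0.35, "xyz": [0, 0, 0], "angular": [0, 0, 1.0]}
    - {"fingers": 0.35, "xyz": [0, 0, 0], "angular": [0, 0, 1.0]}

```text
clock: 2.48
position: [0.5541, 0.2159, 0.2733]
ee_rot: [3.109, -0.445, -0.001]
force: [-0.2, 0.5, 0.1]
width: 0.326
```

Run:
```python
from h import *
st(); c,_=snap('wrist','w1.png')
print(R.from_rotvec(arm.observe()['ee_rot']).as_matrix().round(3))
print(proj(c,[.651,.144,.215]),proj(c,[.508,.2495,.19]))
```

```text
{'clock': 2.475, 'joints': [-1.036, 0.4458, 0.8463, 1.654, -0.3527, 1.2035, -1.9645], 'position': [0.5541, 0.2159, 0.2733], 'ee_rot': [3.1092, -0.445, -0.0008], 'force': [-0.2424, 0.5222, 0.0887], 'width': 0.3261}
[[ 0.96  -0.279 -0.   ]
 [-0.279 -0.96  -0.   ]
 [-0.     0.001 -1.   ]]
[411.80717405  47.82069967] [291.1717569  335.39889894]
```

View pics/w1.png

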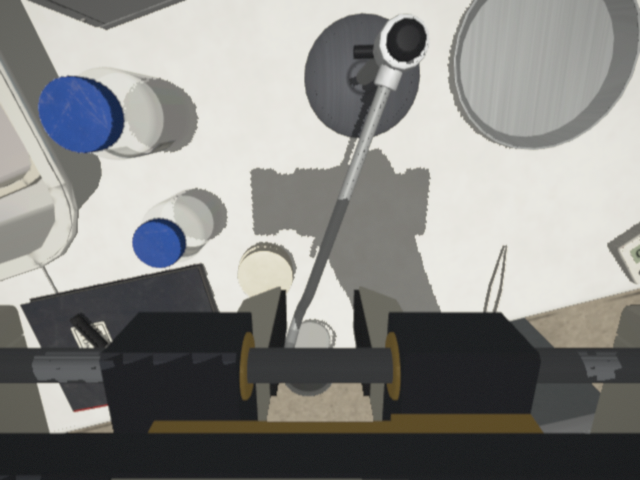

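The wrist view shows the cap at (406,41), and the bar running through (385,88), (345,195) and (303,305), headed between the open fingers.

Run:
```python
from h import *
c=cam('wrist'); C=onz(c,406,41,.215); print('col',C)
P=[onz(c,u,v,.1985) for u,v in[(385,88),(345,195),(306,302)]]; print(np.array(P))
for p in P: d=p-C; print(np.degrees(np.arctan2(d[1],d[0])),np.hypot(d[0],d[1]))
tc=np.array([.5541,.2159]); d=tc-C[:2]; print('tcp',np.degrees(np.arctan2(d[1],d[0])),np.hypot(*d))
```

```text
col [0.65475425 0.14610785 0.215     ]
[[0.63798112 0.15728462 0.1985    ]
 [0.58970253 0.19160615 0.1985    ]
 [0.53238279 0.2316474  0.1985    ]]
146.32249224161043 0.020155849056662626
145.03038641385092 0.07938400942388868
145.0458532112976 0.14930435215945087
tcp 145.26313788517902 0.12248355769669325
```

Emit:
jog_arm:
  moves:
    - {"fingers": 0.35, "xyz": [0, 0, 3], "angular": [0, 0, 0]}
    - {"fingers": 0.35, "xyz": [0, 0, 6], "angular": [0, 0, 0]}
    - {"fingers": 0.35, "xyz": [0, 0, 8.1], "angular": [0, 0, 0]}
    - {"fingers": 0.35, "xyz": [0, 0, 8.1], "angular": [0, 0, 0]}

```text
clock: 3.02
position: [0.5533, 0.2155, 0.1914]
ee_rot: [3.109, -0.443, -0.004]
force: [-0.7, 0.1, 0.7]
width: 0.321
```

Run:
```python
from h import *
s=arm.observe(); st(); A=R.from_rotvec(s['ee_rot']).as_matrix(); p=s['position']
C=np.array([.6537,.1455]); d=p[:2]-C; a0=np.arctan2(d[1],d[0]); r=.122
for i in range(1,13):
    a=a0+np.radians(114.2)*i/12
    q=np.r_[C+r*np.array([np.cos(a),np.sin(a)]),p[2]]
    print((A.T@(q-p)*100).round(1), round(-1.68*i/12,2))
```

```text
{'clock': 3.025, 'joints': [-0.9959, 0.522, 0.7939, 1.7599, -0.4237, 1.0427, -1.9028], 'position': [0.5533, 0.2155, 0.1914], 'ee_rot': [3.1086, -0.4432, -0.004], 'force': [-0.7309, 0.1205, 0.6546], 'width': 0.3205}
[-0.5  2.   0. ] -0.14
[-0.6  4.   0. ] -0.28
[-0.4  6.   0. ] -0.42
[0.1 8.  0. ] -0.56
[0.9 9.8 0. ] -0.7
[ 2.  11.5  0. ] -0.84
[ 3.4 13.   0. ] -0.98
[ 5.  14.2  0. ] -1.12
[ 6.8 15.1  0. ] -1.26
[ 8.7 15.8  0. ] -1.4
[10.7 16.1  0. ] -1.54
[12.8 16.1  0. ] -1.68
```

Emit:
jog_arm:
  moves:
    - {"fingers": 0.35, "xyz": [-0.5, 2.0, 0], "angular": [0, 0, -0.14]}
    - {"fingers": 0.35, "xyz": [-0.6, 4.0, 0], "angular": [0, 0, -0.28]}
    - {"fingers": 0.35, "xyz": [-0.4, 6.0, 0], "angular": [0, 0, -0.42]}
    - {"fingers": 0.35, "xyz": [0.1, 8.0, 0], "angular": [0, 0, -0.56]}
    - {"fingers": 0.35, "xyz": [0.9, 9.8, 0], "angular": [0, 0, -0.7]}
    - {"fingers": 0.35, "xyz": [2.0, 11.5, 0], "angular": [0, 0, -0.84]}
    - {"fingers": 0.35, "xyz": [3.4, 13.0, 0], "angular": [0, 0, -0.98]}
    - {"fingers": 0.35, "xyz": [5.0, 14.2, 0], "angular": [0, 0, -1.12]}
    - {"fingers": 0.35, "xyz": [6.8, 15.1, 0], "angular": [0, 0, -1.26]}
    - {"fingers": 0.35, "xyz": [8.7, 15.8, 0], "angular": [0, 0, -1.4]}
    - {"fingers": 0.35, "xyz": [10.7, 16.1, 0], "angular": [0, 0, -1.54]}
    - {"fingers": 0.35, "xyz": [12.8, 16.1, 0], "angular": [0, 0, -1.68]}

```text
clock: 4.53
position: [0.6321, 0.0242, 0.1939]
ee_rot: [2.403, 2.024, -0.001]
force: [-2.0, 1.5, 0.9]
width: 0.322
```

Emit:
jog_arm:
  moves:
    - {"fingers": 0.6, "xyz": [0, 0, 0], "angular": [0, 0, 0]}
    - {"fingers": 1, "xyz": [0, 0, 0], "angular": [0, 0, 0]}
    - {"fingers": 1, "xyz": [0, 0, 0], "angular": [0, 0, 0]}
    - {"fingers": 1, "xyz": [0, 0, 0], "angular": [0, 0, 0]}
    - {"fingers": 1, "xyz": [0, 0, 0], "angular": [0, 0, 0]}
  grip_force: 5

```text
clock: 5.15
position: [0.6318, 0.0253, 0.193]
ee_rot: [2.408, 2.017, 0.0]
force: [-2.9, -1.1, 0.9]
width: 0.074
```

Emit:
jog_arm:
  moves:
    - {"fingers": 0.35, "xyz": [0, 0, 0], "angular": [0, 0, 0]}
    - {"fingers": 0.35, "xyz": [0, 0, 0], "angular": [0, 0, 0]}
    - {"fingers": 0.35, "xyz": [0, 0, 0], "angular": [0, 0, 0]}
    - {"fingers": 0.35, "xyz": [0, 0, -5], "angular": [0, 0, 0]}
    - {"fingers": 0, "xyz": [-3, 0, -9], "angular": [0, 0, 0]}
    - {"fingers": 0, "xyz": [-8, 0, -13], "angular": [0, 0, 0]}
    - {"fingers": 0, "xyz": [-13, 0, -16], "angular": [0, 0, 0]}
    - {"fingers": 0, "xyz": [-18, 0, -16], "angular": [0, 0, 0]}
    - {"fingers": 0, "xyz": [-18, 0, -16], "angular": [0, 0, 0]}
    - {"fingers": 0, "xyz": [-18, 0, -16], "angular": [0, 0, 0]}

```text
clock: 6.4
position: [0.6005, -0.1513, 0.3525]
ee_rot: [-2.407, -2.017, -0.001]
force: [-0.2, 1.6, -0.3]
width: 0.503
```

Run:
```python
from h import *
st(); c,_=snap('wrist','w2.png')
```

```text
{'clock': 6.4, 'joints': [-0.1523, 0.3752, 0.463, 1.4415, -0.1688, 1.3646, 0.1414], 'position': [0.6005, -0.1513, 0.3525], 'ee_rot': [-2.4075, -2.0172, -0.0008], 'force': [-0.1615, 1.5517, -0.2647], 'width': 0.503}
```

View pics/w2.png

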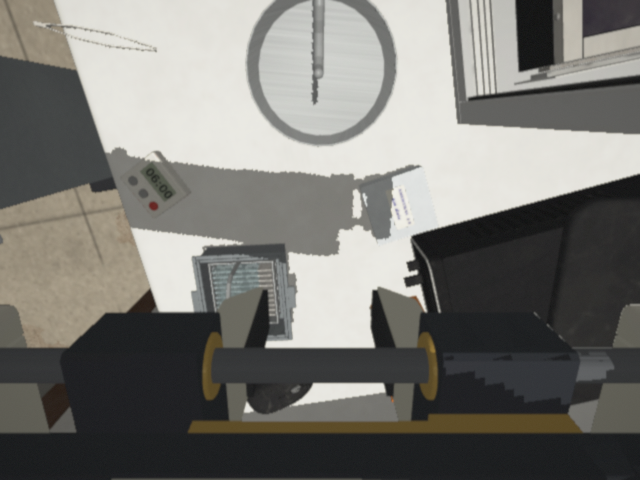

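The wrist view shows the tray rim spanning columns 246–396 with its bottom at row 144. The arm's bar runs along x≈319 with the tip at (319,77), and the dish is at about (243,290).

Run:
```python
from h import *
c=cam('wrist'); im=cv2.imread('pics/w2.png'); g=cv2.cvtColor(im,cv2.COLOR_BGR2GRAY)
m=(g<190).astype(np.uint8); m[155:]=0; m[:,:235]=0; m[:,405:]=0
cs,_=cv2.findContours(m,0,1); k=max(cs,key=cv2.contourArea).reshape(-1,2); k=k[(k[:,1]>2)&(k[:,1]<150)]
# rim points on z=.022 -> circle fit
P=np.array([onz(c,u,v,.022)[:2] for u,v in k]); 
s=np.linalg.lstsq(np.c_[2*P,np.ones(len(P))],(P**2).sum(1),rcond=None)[0]; cen=s[:2]; rr=np.sqrt(s[2]+cen@cen); print('tray',cen,rr,len(P), np.std(np.hypot(*(P-cen).T)))
tip=onz(c,319,77,.203); b1=onz(c,319,5,.1985); print('tip',tip,'bar',b1)
C=np.array([.6537,.1455])
for p in(tip[:2],b1[:2],cen): d=p-C; print(np.degrees(np.arctan2(d[1],d[0])),np.hypot(*d))
d=tip[:2]-b1[:2];print('bar dir',np.degrees(np.arctan2(d[1],d[0])))
```

```text
tray [ 0.62593089 -0.02598115] 0.06862692440943849 884 0.021785852681638018
tip [ 0.61998576 -0.04354606  0.203     ] bar [6.27740839e-01 5.20385893e-04 1.98500000e-01]
-100.11175291965118 0.19202881149480183
-100.15145721267288 0.1472853236529401
-99.19844532646783 0.17371501976790457
bar dir -99.9810558127137
```

Run:
```python
from h import *
c=cam('wrist'); im=cv2.imread('pics/w2.png'); g=cv2.cvtColor(im,cv2.COLOR_BGR2GRAY)
m=(g<190).astype(np.uint8); m[150:]=0; m[:,:240]=0; m[:,402:]=0
n,l,stt,_=cv2.connectedComponentsWithStats(m); i=1+np.argmax(stt[1:,4]); print(stt[i])
pts=[]
for v in range(8,140,3):
    u=np.where(l[v]==i)[0]; pts+= [(u.min(),v),(u.max(),v)]
P=np.array([onz(c,u,v,.022)[:2] for u,v in pts])
s=np.linalg.lstsq(np.c_[2*P,np.ones(len(P))],(P**2).sum(1),rcond=None)[0]; cen=s[:2]; print('tray',cen,np.sqrt(s[2]+cen@cen),np.std(np.hypot(*(P-cen).T)))
C=np.array([.6537,.1455]);d=cen-C; print(np.degrees(np.arctan2(d[1],d[0])),np.hypot(*d))
```

```text
[ 246    0  151  147 6501]
tray [ 0.62630984 -0.01945759] 0.08308968852497306 0.0003530769883789336
-99.4275871416878 0.16721610623501706
```

Emit:
jog_arm:
  moves:
    - {"fingers": 0, "xyz": [-1.8, -2.3, 0.8], "angular": [0, 0, 0.17]}
    - {"fingers": 0, "xyz": [-3.5, -4.6, 1.6], "angular": [0, 0, 0.34]}
    - {"fingers": 0, "xyz": [-5.3, -6.9, 2.4], "angular": [0, 0, 0.51]}
    - {"fingers": 0, "xyz": [-7, -9.2, 3.2], "angular": [0, 0, 0.68]}
    - {"fingers": 0, "xyz": [-8.8, -11.5, 4], "angular": [0, 0, 0.85]}
    - {"fingers": 0, "xyz": [-10.5, -13.8, 4.8], "angular": [0, 0, 1.02]}
    - {"fingers": 0, "xyz": [-12.3, -16.1, 5.6], "angular": [0, 0, 1.19]}
    - {"fingers": 0, "xyz": [-14, -18.4, 6.4], "angular": [0, 0, 1.36]}
    - {"fingers": 0, "xyz": [-15.7, -20.6, 7], "angular": [0, 0, 1.52]}
    - {"fingers": 0, "xyz": [-15.7, -20.6, 7], "angular": [0, 0, 1.52]}
    - {"fingers": 0, "xyz": [-15.7, -20.6, 7], "angular": [0, 0, 1.52]}

```text
clock: 7.82
position: [0.3713, -0.2693, 0.2829]
ee_rot: [-3.136, 0.19, -0.001]
force: [0.1, -0.3, 0.6]
width: 0.501
```

Run:
```python
from h import *
st(); c,_=snap('wrist','w3.png'); print(proj(c,[.4805,-.268,.141]))
```

```text
{'clock': 7.825, 'joints': [-0.2058, 0.1299, 0.8221, 1.9455, -0.1068, 1.1092, -1.032], 'position': [0.3713, -0.2693, 0.2829], 'ee_rot': [-3.1356, 0.1899, -0.001], 'force': [0.142, -0.293, 0.5891], 'width': 0.5012}
[299.22970204  76.87462196]
```

View pics/w3.png

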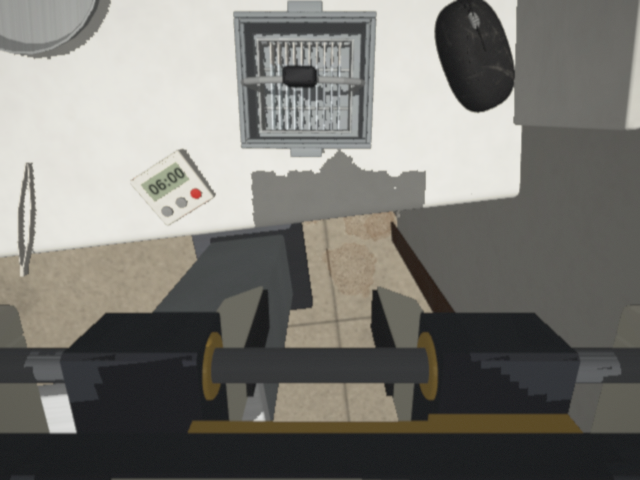

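The wrist view shows the black grip centred at (299,76), the bail running from (244,79) to (363,80), and the dish rim corners at (236,12), (376,12), (371,148) and (242,148).

Run:
```python
from h import *
c=cam('wrist'); im=cv2.imread('pics/w3.png'); g=cv2.cvtColor(im,cv2.COLOR_BGR2GRAY)
m=(g[55:100,270:330]<45).astype(np.uint8); n,l,s,ce=cv2.connectedComponentsWithStats(m); i=1+np.argmax(s[1:,4]); print(s[i],ce[i]+[270,55])
ys,xs=np.where(l==i); r=cv2.minAreaRect(np.c_[xs,ys].astype(np.float32)); print(r)
u,v=ce[i]+[270,55]; print('grip',onz(c,u,v,.149),onz(c,u,v,.145))
A=R.from_rotvec(arm.observe()['ee_rot']).as_matrix(); print(A.round(3))
for a,b,z in[((236,12),(376,12),.05),((242,148),(371,148),.05),((244,79.5),(363,80),.1)]:
    p,q=onz(c,*a,z),onz(c,*b,z); d=q-p; print(p,q,np.degrees(np.arctan2(d[1],d[0])),np.hypot(*d[:2]))
print('tool y',np.degrees(np.arctan2(A[1,1],A[0,1])))
```

```text
[ 14  15  32  17 181] [302.61325967  81.91712707]
((29.5, 23.0), (16.0, 31.0), 90.0)
grip [ 0.47651478 -0.27021998  0.149     ] [ 0.47683609 -0.27009568  0.145     ]
[[ 0.993 -0.121  0.   ]
 [-0.121 -0.993 -0.   ]
 [ 0.    -0.    -1.   ]]
[ 0.54581402 -0.21847926  0.05      ] [ 0.53156586 -0.33616848  0.05      ] -96.90297057620757 0.11854856492917407
[ 0.43438649 -0.20329959  0.05      ] [ 0.41991166 -0.32290111  0.05      ] -96.90068656778514 0.12047424977482415
[ 0.48758289 -0.22416505  0.1       ] [ 0.47622639 -0.315012    0.1       ] -97.12540948804985 0.0915540218249432
tool y -96.93698150395254
```

Emit:
jog_arm:
  moves:
    - {"fingers": 0, "xyz": [5, -0.7, 0], "angular": [0, 0, 0]}
    - {"fingers": 0, "xyz": [9, -1.2, 2], "angular": [0, 0, 0]}
    - {"fingers": 0, "xyz": [10.9, -1.4, 5], "angular": [0, 0, 0]}
    - {"fingers": 0, "xyz": [10.9, -1.4, 9], "angular": [0, 0, 0]}
    - {"fingers": 0, "xyz": [10.9, -1.4, 11.5], "angular": [0, 0, 0]}
    - {"fingers": 0, "xyz": [10.9, -1.4, 11.5], "angular": [0, 0, 0]}

```text
clock: 8.62
position: [0.4798, -0.2687, 0.1659]
ee_rot: [-3.135, 0.193, 0.006]
force: [-1.1, 0.5, 1.4]
width: 0.501
```

Run:
```python
from h import *
st(); c,a=snap('side','s2.png'); d,b=snap('wrist','w4.png')
A=cv2.resize(a[130:250,290:410],(400,400)); B=cv2.resize(b[240:480,160:480],(400,300))
o=np.zeros((400,800,3),np.uint8); o[:,:400]=A; o[:300,400:]=B; cv2.imwrite('pics/c3.png',o[:,:,::-1])
```

```text
{'clock': 8.625, 'joints': [-0.1008, 0.4613, 0.7185, 1.8921, -0.3733, 0.9299, -0.8988], 'position': [0.4798, -0.2687, 0.1659], 'ee_rot': [-3.1345, 0.1926, 0.0058], 'force': [-1.1044, 0.5122, 1.3771], 'width': 0.5007}
```

View pics/c3.png

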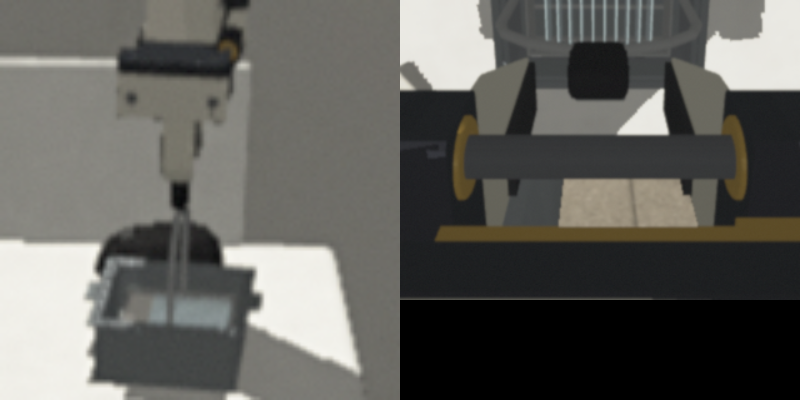

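The grip sits centred between the fingers in both views. Now I'll lower, close and lift.

Emit:
jog_arm:
  moves:
    - {"fingers": 0, "xyz": [0.1, 0, 1.2], "angular": [0, 0, 0]}
    - {"fingers": 0, "xyz": [0.1, 0, 2.3], "angular": [0, 0, 0]}
    - {"fingers": 0.3, "xyz": [0.1, 0, 2.3], "angular": [0, 0, 0]}
    - {"fingers": 0.5, "xyz": [0.1, 0, 2.3], "angular": [0, 0, 0]}
    - {"fingers": 1, "xyz": [0.1, 0, 2.3], "angular": [0, 0, 0]}
    - {"fingers": 1, "xyz": [0.1, 0, 2.3], "angular": [0, 0, 0]}
    - {"fingers": 1, "xyz": [0.1, 0, 2.3], "angular": [0, 0, 0]}
    - {"fingers": 1, "xyz": [0.1, 0, 2.3], "angular": [0, 0, 0]}
  grip_force: 35

```text
clock: 9.72
position: [0.481, -0.2702, 0.1449]
ee_rot: [-3.135, 0.197, -0.0]
force: [0.2, 0.7, 1.1]
width: 0.238
```

Emit:
jog_arm:
  moves:
    - {"fingers": 1, "xyz": [0, 0, -0.5], "angular": [0, 0, 0]}
    - {"fingers": 1, "xyz": [0, 0, -1.5], "angular": [0, 0, 0]}
    - {"fingers": 1, "xyz": [0, 0, -3], "angular": [0, 0, 0]}
    - {"fingers": 1, "xyz": [0, 0, -4.5], "angular": [0, 0, 0]}
    - {"fingers": 1, "xyz": [0, 0, -6], "angular": [0, 0, 0]}
    - {"fingers": 1, "xyz": [0, 0, -7.5], "angular": [0, 0, 0]}
    - {"fingers": 1, "xyz": [0, 0, -9], "angular": [0, 0, 0]}
    - {"fingers": 1, "xyz": [0, 0, -10.5], "angular": [0, 0, 0]}
    - {"fingers": 1, "xyz": [0, 0, -12], "angular": [0, 0, 0]}
    - {"fingers": 1, "xyz": [0, 0, -12], "angular": [0, 0, 0]}

```text
clock: 10.98
position: [0.4815, -0.2707, 0.266]
ee_rot: [3.135, -0.197, 0.003]
force: [-0.6, -0.6, -1.7]
width: 0.234
```

Run:
```python
from h import *
st(); s=arm.observe(); A=R.from_rotvec(s['ee_rot']).as_matrix(); print(A.round(3))
```

```text
{'clock': 10.975, 'joints': [-0.1644, 0.3517, 0.7873, 1.767, -0.2734, 1.1337, -0.9872], 'position': [0.4815, -0.2707, 0.266], 'ee_rot': [3.1349, -0.1966, 0.0032], 'force': [-0.5859, -0.6352, -1.7266], 'width': 0.2339}
[[ 0.992 -0.125  0.002]
 [-0.125 -0.992 -0.001]
 [ 0.002  0.    -1.   ]]
```

Emit:
jog_arm:
  moves:
    - {"fingers": 1, "xyz": [0.6, -1, 0], "angular": [0, 0, -0.08]}
    - {"fingers": 1, "xyz": [1.6, -2.6, 0], "angular": [0, 0, -0.22]}
    - {"fingers": 1, "xyz": [2.6, -4.4, 0], "angular": [0, 0, -0.37]}
    - {"fingers": 1, "xyz": [3.6, -6.2, 0], "angular": [0, 0, -0.52]}
    - {"fingers": 1, "xyz": [4.7, -8, 0], "angular": [0, 0, -0.67]}
    - {"fingers": 1, "xyz": [5.8, -9.8, 0], "angular": [0, 0, -0.83]}
    - {"fingers": 1, "xyz": [6.9, -11.7, 0], "angular": [0, 0, -0.99]}
    - {"fingers": 1, "xyz": [8, -13.5, 0], "angular": [0, 0, -1.15]}
    - {"fingers": 1, "xyz": [9, -15.3, 0], "angular": [0, 0, -1.3]}
    - {"fingers": 1, "xyz": [9.9, -16.8, 0], "angular": [0, 0, -1.43]}
    - {"fingers": 1, "xyz": [10.6, -17.9, 0], "angular": [0, 0, -1.52]}
    - {"fingers": 1, "xyz": [10.6, -17.9, 0], "angular": [0, 0, -1.52]}

```text
clock: 12.48
position: [0.6086, -0.1048, 0.2638]
ee_rot: [-2.406, -2.018, 0.001]
force: [-1.5, -0.1, -2.8]
width: 0.234
```

Emit:
jog_arm:
  moves:
    - {"fingers": 1, "xyz": [0, 0, 1], "angular": [0, 0, 0]}
    - {"fingers": 1, "xyz": [0, 0, 2], "angular": [0, 0, 0]}
    - {"fingers": 1, "xyz": [0, 0, 2], "angular": [0, 0, 0]}

```text
clock: 12.85
position: [0.6074, -0.1061, 0.2433]
ee_rot: [-2.408, -2.015, 0.003]
force: [-0.1, -0.0, -2.4]
width: 0.235
```

Run:
```python
from h import *
st(); s=arm.observe(); A=R.from_rotvec(s['ee_rot']).as_matrix(); print(A.round(3))
a=snap('side','s3.png')[1]; b=snap('wrist','w5.png')[1]; 
A_=cv2.resize(a[160:310,210:360],(450,450),interpolation=cv2.INTER_CUBIC); B=cv2.resize(b[0:480,160:480],(350,525))[:450]
cv2.imwrite('pics/c4.png',np.hstack([A_,B])[:,:,::-1])
```

```text
{'clock': 12.85, 'joints': [-0.1674, 0.4324, 0.3683, 1.6148, -0.1675, 1.1281, 0.065], 'position': [0.6074, -0.1061, 0.2433], 'ee_rot': [-2.4081, -2.015, 0.0028], 'force': [-0.0885, -0.031, -2.438], 'width': 0.2355}
[[ 0.176  0.984 -0.002]
 [ 0.984 -0.176  0.   ]
 [-0.    -0.002 -1.   ]]
```

View pics/c4.png

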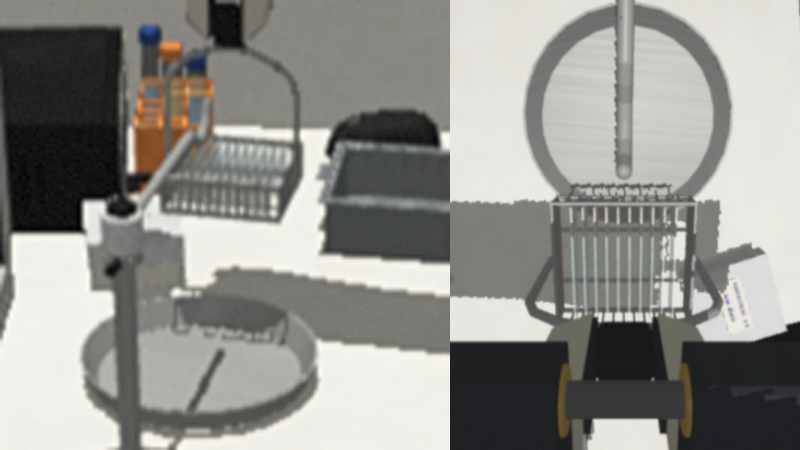

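The rack is level and clear, and the hook tip at wrist pixel (319,157) is in line with its window. I'll compute the last shift from the tip's position.

Run:
```python
from h import *
c=cam('wrist'); s=arm.observe(); A=R.from_rotvec(s['ee_rot']).as_matrix()
t=onz(c,319,157,.204); b=onz(c,320,20,.1985); print(t,b,np.degrees(np.arctan2(*(t-b)[1::-1])))
print('tip in tool (cm)',A.T@(t-s['position'])*100,'seat old',A.T@(np.array([.6238,-.0223,.1885])-s['position'])*100)
```

```text
[ 0.62028728 -0.04198755  0.204     ] [0.63069137 0.0139048  0.1985    ] -100.54464312357422
tip in tool (cm) [6.52941029 0.06014246 4.05317664] seat old [8.52944428 0.06038265 5.602936  ]
```

Emit:
jog_arm:
  moves:
    - {"fingers": 1, "xyz": [1, 0, 0], "angular": [0, 0, 0]}
    - {"fingers": 1, "xyz": [2.5, 0, 0], "angular": [0, 0, 0]}
    - {"fingers": 1, "xyz": [4, 0, 0], "angular": [0, 0, 0]}
    - {"fingers": 1, "xyz": [5.5, 0.1, 0], "angular": [0, 0, 0]}
    - {"fingers": 1, "xyz": [7, 0.1, 0], "angular": [0, 0, 0]}
    - {"fingers": 1, "xyz": [8, 0.1, 0], "angular": [0, 0, 0]}
    - {"fingers": 1, "xyz": [8.5, 0.1, 0], "angular": [0, 0, 0]}
    - {"fingers": 1, "xyz": [8.5, 0.1, 0], "angular": [0, 0, 0]}
    - {"fingers": 1, "xyz": [8.5, 0.1, 0.5], "angular": [0, 0, 0]}
    - {"fingers": 1, "xyz": [8.5, 0.1, 1], "angular": [0, 0, 0]}

```text
clock: 14.2
position: [0.6242, -0.0231, 0.2343]
ee_rot: [2.409, 2.016, -0.0]
force: [0.6, 0.2, -2.8]
width: 0.237
```

Run:
```python
from h import *
st()
a=snap('side','s4.png')[1]; b=snap('wrist','w6.png')[1]; 
A_=cv2.resize(a[180:330,210:360],(450,450),interpolation=cv2.INTER_CUBIC); B=cv2.resize(b[0:480,160:480],(350,525))[:450]
cv2.imwrite('pics/c5.png',np.hstack([A_,B])[:,:,::-1])
```

```text
{'clock': 14.2, 'joints': [-0.2865, 0.4503, 0.3491, 1.6072, -0.1665, 1.1136, -0.0728], 'position': [0.6242, -0.0231, 0.2343], 'ee_rot': [2.409, 2.0164, -0.0003], 'force': [0.5949, 0.1689, -2.8232], 'width': 0.2368}
```

View pics/c5.png

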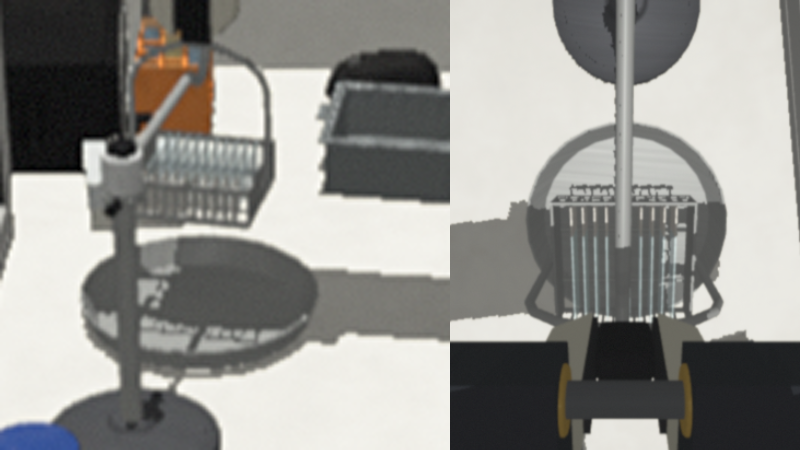

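The bail now straddles the bar with the hook inside the window. I'll lower it slowly.

Emit:
jog_arm:
  moves:
    - {"fingers": 1, "xyz": [0, 0, 0.5], "angular": [0, 0, 0]}
    - {"fingers": 1, "xyz": [0, 0, 1.0], "angular": [0, 0, 0]}
    - {"fingers": 1, "xyz": [0, 0, 1.3], "angular": [0, 0, 0]}
    - {"fingers": 1, "xyz": [0, 0, 1.5], "angular": [0, 0, 0]}
    - {"fingers": 1, "xyz": [0, 0, 1.6], "angular": [0, 0, 0]}
    - {"fingers": 1, "xyz": [0, 0, 1.7], "angular": [0, 0, 0]}
    - {"fingers": 1, "xyz": [0, 0, 1.7], "angular": [0, 0, 0]}

```text
clock: 15.18
position: [0.6243, -0.0224, 0.2178]
ee_rot: [-2.408, -2.017, -0.0]
force: [-0.6, 0.2, -1.6]
width: 0.242
```

Emit:
jog_arm:
  moves:
    - {"fingers": 1, "xyz": [0, 0, 0.1], "angular": [0, 0, 0]}
    - {"fingers": 1, "xyz": [0, 0, 0.2], "angular": [0, 0, 0]}
    - {"fingers": 1, "xyz": [0, 0, 0.2], "angular": [0, 0, 0]}

```text
clock: 15.55
position: [0.6243, -0.0224, 0.2157]
ee_rot: [-2.408, -2.017, 0.0]
force: [0.3, -0.7, -2.3]
width: 0.236
```

Emit:
jog_arm:
  moves:
    - {"fingers": 1, "xyz": [0, 0, 0.1], "angular": [0, 0, 0]}
    - {"fingers": 1, "xyz": [0, 0, 0.1], "angular": [0, 0, 0]}
    - {"fingers": 1, "xyz": [0, 0, 0.1], "angular": [0, 0, 0]}

```text
clock: 15.92
position: [0.6245, -0.0224, 0.2151]
ee_rot: [2.408, 2.017, 0.001]
force: [-1.3, -0.5, 2.3]
width: 0.239
```

Emit:
jog_arm:
  moves:
    - {"fingers": 1, "xyz": [0, 0, 0.1], "angular": [0, 0, 0]}
    - {"fingers": 1, "xyz": [0, 0, 0.1], "angular": [0, 0, 0]}
    - {"fingers": 1, "xyz": [0, 0, 0.1], "angular": [0, 0, 0]}

```text
clock: 16.3
position: [0.6251, -0.0226, 0.2148]
ee_rot: [2.407, 2.017, 0.003]
force: [-1.4, -0.0, 7.4]
width: 0.235
```

Force turned positive at TCP z 0.215, so the wire is seated. I'll ease off the press, then open gently.

Emit:
jog_arm:
  moves:
    - {"fingers": 1, "xyz": [0, 0, -0.1], "angular": [0, 0, 0]}
    - {"fingers": 1, "xyz": [0, 0, -0.1], "angular": [0, 0, 0]}
    - {"fingers": 0.48, "xyz": [0, 0, -0.1], "angular": [0, 0, 0]}
    - {"fingers": 0.4, "xyz": [0, 0, -0.1], "angular": [0, 0, 0]}
    - {"fingers": 0.3, "xyz": [0, 0, -0.1], "angular": [0, 0, 0]}
    - {"fingers": 0.15, "xyz": [0, 0, -0.1], "angular": [0, 0, 0]}
    - {"fingers": 0.15, "xyz": [0, 0, -0.1], "angular": [0, 0, 0]}
    - {"fingers": 0.15, "xyz": [0, 0, -0.1], "angular": [0, 0, 0]}

```text
clock: 17.3
position: [0.6243, -0.0224, 0.2147]
ee_rot: [-2.408, -2.018, -0.0]
force: [-0.0, 0.2, -0.5]
width: 0.427
```

Run:
```python
from h import *
st()
a=snap('side','s5.png')[1]; b=snap('wrist','w7.png')[1]; 
A_=cv2.resize(a[180:330,210:360],(450,450),interpolation=cv2.INTER_CUBIC); B=cv2.resize(b[0:480,160:480],(350,525))[:450]
cv2.imwrite('pics/c6.png',np.hstack([A_,B])[:,:,::-1])
```

```text
{'clock': 17.3, 'joints': [-0.2834, 0.4672, 0.3434, 1.6317, -0.1735, 1.0727, -0.0669], 'position': [0.6243, -0.0224, 0.2147], 'ee_rot': [-2.4082, -2.0175, -0.0001], 'force': [-0.0236, 0.1929, -0.4577], 'width': 0.4266}
```

View pics/c6.png

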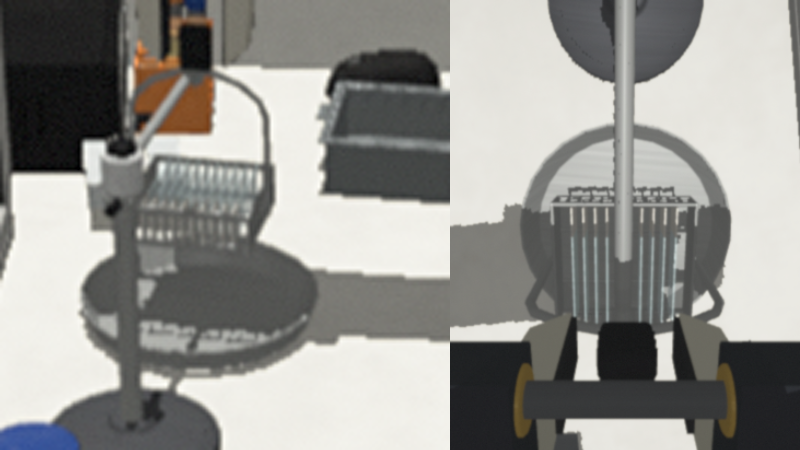

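The fingers are open and clear of the grip, and the rack hangs on the hook. I'll retreat straight up.

Emit:
jog_arm:
  moves:
    - {"fingers": 0.15, "xyz": [0, 0, -1], "angular": [0, 0, 0]}
    - {"fingers": 0.15, "xyz": [0, 0, -3], "angular": [0, 0, 0]}
    - {"fingers": 0.15, "xyz": [0, 0, -6], "angular": [0, 0, 0]}
    - {"fingers": 0.15, "xyz": [0, 0, -10], "angular": [0, 0, 0]}
    - {"fingers": 0.15, "xyz": [-5, 0, -12], "angular": [0, 0, 0]}
    - {"fingers": 0.15, "xyz": [-10, 0, -14], "angular": [0, 0, 0]}
    - {"fingers": 0.15, "xyz": [-12, 0, -14], "angular": [0, 0, 0]}
    - {"fingers": 0.15, "xyz": [-12, 0, -14], "angular": [0, 0, 0]}
    - {"fingers": 0.15, "xyz": [-12, 0, -14], "angular": [0, 0, 0]}
    - {"fingers": 0.15, "xyz": [-12, 0, -14], "angular": [0, 0, 0]}
    - {"fingers": 0.15, "xyz": [-12, 0, -14], "angular": [0, 0, 0]}
    - {"fingers": 0.15, "xyz": [-12, 0, -14], "angular": [0, 0, 0]}

```text
clock: 18.9
position: [0.6034, -0.14, 0.3546]
ee_rot: [-2.407, -2.018, 0.0]
force: [0.0, 0.1, 0.2]
width: 0.426
```

Emit:
jog_arm:
  moves:
    - {"fingers": 0.15, "xyz": [0, 0, 0], "angular": [0, 0, 0]}
    - {"fingers": 0.15, "xyz": [0, 0, 0], "angular": [0, 0, 0]}
    - {"fingers": 0.15, "xyz": [0, 0, 0], "angular": [0, 0, 0]}
    - {"fingers": 0.15, "xyz": [0, 0, 0], "angular": [0, 0, 0]}
    - {"fingers": 0.15, "xyz": [0, 0, 0], "angular": [0, 0, 0]}
    - {"fingers": 0.15, "xyz": [0, 0, 0], "angular": [0, 0, 0]}
    - {"fingers": 0.15, "xyz": [0, 0, 0], "angular": [0, 0, 0]}
    - {"fingers": 0.15, "xyz": [0, 0, 0], "angular": [0, 0, 0]}

```text
clock: 19.9
position: [0.6033, -0.1406, 0.3547]
ee_rot: [2.408, 2.017, -0.0]
force: [0.8, -0.9, 0.1]
width: 0.423
```

Run:
```python
from h import *
st()
a=snap('side','s6.png')[1]; b=snap('wrist','w8.png')[1]; b2=snap('wrist','w9.png')[1]; a2=snap('side','s7.png')[1]
print('motion',np.abs(b.astype(int)-b2)[:260].mean(),np.abs(a.astype(int)-a2)[180:330,210:360].mean())
A_=cv2.resize(a[180:330,210:360],(450,450),interpolation=cv2.INTER_CUBIC); B=cv2.resize(b[0:480,160:480],(350,525))[:450]
cv2.imwrite('pics/c7.png',np.hstack([A_,B])[:,:,::-1])
```

```text
{'clock': 19.9, 'joints': [-0.1338, 0.37, 0.4074, 1.4338, -0.1468, 1.3678, 0.1024], 'position': [0.6033, -0.1406, 0.3547], 'ee_rot': [2.4081, 2.0175, -0.0], 'force': [0.81, -0.9426, 0.0634], 'width': 0.4228}
motion 0.5530649038461538 1.1916
```

View pics/c7.png

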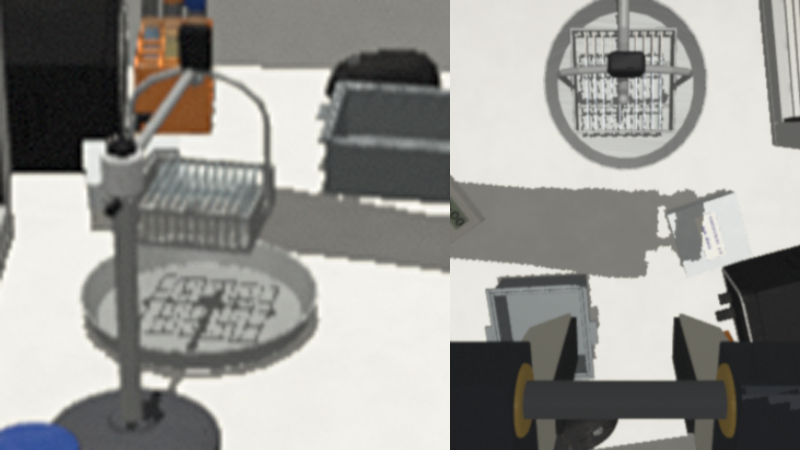

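The rack hangs over the tray with the dish empty. I'll let it settle a bit longer, check for any remaining swing against background noise, then hand in.

Emit:
jog_arm:
  moves:
    - {"fingers": 0.15, "xyz": [0, 0, 0], "angular": [0, 0, 0]}
    - {"fingers": 0.15, "xyz": [0, 0, 0], "angular": [0, 0, 0]}
    - {"fingers": 0.15, "xyz": [0, 0, 0], "angular": [0, 0, 0]}
    - {"fingers": 0.15, "xyz": [0, 0, 0], "angular": [0, 0, 0]}
    - {"fingers": 0.15, "xyz": [0, 0, 0], "angular": [0, 0, 0]}
    - {"fingers": 0.15, "xyz": [0, 0, 0], "angular": [0, 0, 0]}
    - {"fingers": 0.15, "xyz": [0, 0, 0], "angular": [0, 0, 0]}
    - {"fingers": 0.15, "xyz": [0, 0, 0], "angular": [0, 0, 0]}
    - {"fingers": 0.15, "xyz": [0, 0, 0], "angular": [0, 0, 0]}
    - {"fingers": 0.15, "xyz": [0, 0, 0], "angular": [0, 0, 0]}
    - {"fingers": 0.15, "xyz": [0, 0, 0], "angular": [0, 0, 0]}
    - {"fingers": 0.15, "xyz": [0, 0, 0], "angular": [0, 0, 0]}

```text
clock: 21.6
position: [0.6033, -0.1406, 0.3547]
ee_rot: [2.408, 2.017, 0.0]
force: [-0.5, 0.8, -0.8]
width: 0.427
```

Run:
```python
from h import *
F=[imaging.get_image('side').astype(int) for _ in range(5)]
D=[np.abs(F[0]-f) for f in F[1:]]
print('rack',[d[230:265,245:305].mean().round(2) for d in D],'bg dish',[d[205:250,315:360].mean().round(2) for d in D])
o=cv2.imread('pics/s6.png')[:,:,::-1].astype(int); d=np.abs(o-F[0]); print('vs 1.7s ago', d[230:265,245:305].mean(), d[205:250,315:360].mean())
if max(x[230:265,245:305].mean() for x in D)<4: job.sign_off(); print('signed')
```

```text
rack [np.float64(1.21), np.float64(1.25), np.float64(1.25), np.float64(1.24)] bg dish [np.float64(1.33), np.float64(1.35), np.float64(1.37), np.float64(1.4)]
vs 1.7s ago 1.2128571428571429 1.388971193415638
the job is handed in; nothing more can be done
signed
```

The rack is hanging by its wire handle in the hook over the drip tray. The job was handed in at about 22 s on the robot's clock.

- **Drain arm:** I swung it about 115° with the bar loosely between the fingers. The hook's seat ended up about 3–4 mm from the measured tray centre.
- **Rack:** I lifted it out of the dish by its black grip, kept it level, turned it about 87° and brought its window over the hook tip. I then lowered it until the force showed the wire seated, with a peak of about 7 N. After easing off and opening the fingers, I retreated straight up.

**Last checks:** the final pictures show the rack level on the hook, inside the tray's outline, with the gripper well clear. Over 1.7 s the image change on the rack was no larger than camera noise (1.2 against 1.4 on the fixed dish), so it hangs still. The robot's path came near none of the other things on the bench. I did not measure their positions again at the end, and not all of them show in the last views I looked at.

**Disagreements:** my first side-view picks of the column and tray were about 12 mm off the top view. I settled this with the closer wrist camera measurements. My first circle fit of the tray was also bad (wrong radius), and I redid it successfully.

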